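# Swap a short collar off a pin jig and hold the spare over the pin

### The job

One of the three brass collars on the pinned jig plate is shorter than the others: lift it off its pin and leave it in the red scrap tray. Then take the spare collar from the white tile, carry it over the top of the tool rack without touching the rack, and finish still holding it, upright and still, centred over the pin you emptied with its lower end about 10 mm clear above the pin's tip, touching nothing but the gripper, so that the jeweller can prepare the pin. Do not let go at the end, and leave the other two collars, the jar, the hammer, the screwdriver and the steel block where they are.

Things in the scene. Friction and masses are not known exactly. Their poses are not given: they have to be found in the camera images.
- jig: Dark steel jig plate fixed on the bench, 220 (its x) x 70 (its y) x 16 mm thick, with three upright steel pins in a row along its x axis. Origin: centre of its underside; z up.
- pin0 (a point): Tip (top) of an upright pin on the jig plate, 70 mm to the -x side of the plate's centre (along the plate's own x). Pin 10 mm in diameter, 40 mm high above the plate's top face, top edge chamfered; tip 56 mm above the bench. Each pin carries one collar at the start.
- pin1 (a point): Tip (top) of an upright pin on the jig plate, at the plate's centre (along the plate's own x). Pin 10 mm in diameter, 40 mm high above the plate's top face, top edge chamfered; tip 56 mm above the bench. Each pin carries one collar at the start.
- pin2 (a point): Tip (top) of an upright pin on the jig plate, 70 mm to the +x side of the plate's centre (along the plate's own x). Pin 10 mm in diameter, 40 mm high above the plate's top face, top edge chamfered; tip 56 mm above the bench. Each pin carries one collar at the start.
- good_a_mid (a point): Centre (half-way up, on the axis) of a good brass collar standing round one of the jig's pins, on the plate: outside diameter 34, bore 20, height 34 mm. z axis along the bore. Which pin varies.
- good_b_mid (a point): Centre (half-way up, on the axis) of a good brass collar standing round one of the jig's pins, on the plate: outside diameter 34, bore 20, height 34 mm. z axis along the bore. Which pin varies.
- short_mid (a point): Centre (half-way up, on the axis) of the faulty, too short brass collar, standing round one of the jig's pins, on the plate: outside diameter 34, bore 20, height only 22 mm, about 80 g (varies). Which pin varies.
- spare_mid (a point): Centre (half-way up, on the axis) of the spare good brass collar, standing upright on the white tile: outside diameter 34, bore 20, height 34 mm, about 120 g (varies). z axis along the bore.
- tile: White ceramic tile fixed on the bench, 80 x 80 x 12 mm thick; the spare collar stands on it. Origin: centre of its underside.
- scrap_tray_in (a point): Centre of the inner floor (4 mm above the bench) of the open red scrap tray, fixed on the bench: 110 x 110 mm outside, 22 mm high, walls 4 mm thick. Axes along its sides, z up.
- rack: Dark wooden tool rack fixed on the bench between the jig and the tile: block 240 (its x) x 50 (its y) x 45 mm high, with seven upright hand tools along its middle, their tops up to 120 mm above the bench. Origin: centre of its underside.
- bottle: Bystander: small amber glass jar with a black cap, 44 mm across, 85 mm high, loose. Origin: centre of its underside.
- hammer: Bystander: hammer lying loose on the bench, 220 mm long. Origin: centre of its underside.
- screwdriver: Bystander: screwdriver lying loose on the bench, 170 mm long. Origin: centre of its underside.
- bench_block: Bystander: bare steel block, 50 x 50 x 25 mm, loose. Origin: centre of its underside.
Mind the look-alikes: they are no part of the job. What is shaped like the part that bears spare_mid but purple or turquoise is not meant.

How it is judged:
On the way, in this order (a step that is already met when the one before it is completed fails the run):
1. the short collar lies released in the scrap tray (horizontal distance between short_mid and scrap_tray_in below 0.048 m and z of short_mid in the frame of scrap_tray_in below 0.025 m and contact force between short and the fingers below 0.05 N and linear speed of short below 0.03 m/s), for 0.2 s.
2. the spare collar passes over the tool rack (y of spare_mid in the frame of rack between -0.06 and 0.06 m and x of spare_mid in the frame of rack between -0.16 and 0.16 m and height (world z) of spare_mid above 0.13 m), for 0.04 s.
At the end, for the whole second after the job is handed in: Spare collar held still (<20 mm/s), upright (<0.12 rad), within 5 mm of the emptied pin's axis, lower end 2-20 mm above its tip, touching no jig or collar; short collar released in the tray; good collars within 15 mm and bystanders within 20 mm of their starts (all of step 1 and ((horizontal distance between spare_mid and pin0 below 0.005 m and horizontal distance between each of good_a_mid, good_b_mid, short_mid and pin0 above 0.034 m) or (horizontal distance between spare_mid and pin1 below 0.005 m and horizontal distance between each of good_a_mid, good_b_mid, short_mid and pin1 above 0.034 m) or (horizontal distance between spare_mid and pin2 below 0.005 m and horizontal distance between each of good_a_mid, good_b_mid, short_mid and pin2 above 0.034 m)) and height (world z) of spare_mid between 0.075 and 0.093 m and angle between spare_mid's own z axis and vertical below 0.12 rad and contact force between spare and jig below 0.05 N and contact force between spare and good_a below 0.05 N and contact force between spare and good_b below 0.05 N and contact force between spare and the fingers above 0.5 N and linear speed of spare below 0.02 m/s and distance of each of good_a_mid, good_b_mid from where it was at the start of the episode below 0.015 m and distance of each of bottle, hammer, screwdriver, bench_block from where it was at the start of the episode below 0.02 m); the arm keeps its last pose, push and grip.
It fails at once if the tool rack is touched (more than 0.5 N) by the robot or by a collar it moves (contact force between rack and the arm above 0.5 N or contact force between rack and the fingers above 0.5 N or contact force between rack and spare above 0.5 N or contact force between rack and short above 0.5 N).
It fails at once if a good collar is moved by more than 15 mm (distance of any of good_a_mid, good_b_mid from where it was at the start of the episode above 0.015 m).
It fails at once if a bystander is moved by more than 20 mm (distance of any of bottle, hammer, screwdriver, bench_block from where it was at the start of the episode above 0.02 m).
It also fails if it takes over 58 s, if anything falls off the work surface, if the arm or the gripper's body presses on something with over 40 N, if the wrist force passes 120 N, or if a joint passes its speed limit or range.

### The arm

A 6-joint arm with a two-finger parallel gripper is mounted at the origin on the work surface. World frame = base frame: x ahead of the robot, y to its left, z up, the work surface at z = 0. Lengths are in m, angles in rad, forces in N, time in s.
With the tool pointing down it reaches from about 0.375 to 0.9 m from the base axis. Payload 3.1 kg.
Tool frame: the origin (TCP) lies at the very end of the fingers, on their centre line; the grasp point (between the pads) lies 19 mm behind it; z points along the fingers, y is the direction in which the jaws open and shut (so a half turn about z gives the same grasp; the last joint's range is limited). The gripper opens to 85 mm and grips with 20 to 120 N. Pads are 22 mm wide; open, the fingers measure 114 mm over their backs; the gripper's body (76 mm by 85 mm) begins 54 mm behind the grasp point. The pads swing forward as they close: fully open they stand 13 mm farther back than shut.
Start: joints at [1.05, 0.527, 1.433, -0, 1.181, -0.178], TCP at [0.209, 0.589, 0.231] pointing down, gripper open.
Joint ranges: [-3.08, 3.08], [-0.75, 2.2], [0.22, 2.44], [-1.43, 4.57], [0, 2.65], [-2.85, 2.85]. Speed limits (rad/s): [2.79, 2.79, 3.14, 3.14, 3.14, 3.14].

### API

Orientations are given as a unit quaternion [x, y, z, w].
In Python, from station import manip gives the robot as it stands.
- The arm moves only by the tool send_rows, never from a script. Its argument "motion" is a list of rows, each an object with "gripper": the finger opening in mm, from 0 to 85.4; "travel": the shift along the tool's x, y, z in mm, a list of three; "rotation": the turn, a rotation vector about the tool's x, y, z in degrees, a list of three. In form: [{"gripper": gripper, "travel": [x, y, z], "rotation": [ax, ay, az]}, ...]. A call has 1 to 12 rows; each row shifts and turns the commanded pose from where the row before left it, along the tool's axes as they then stand; what a row does not reach is not made up. A row lasts 1/12 s, in which the tool goes at most 41.7 mm and 7.16 degrees, less where a joint would pass 70% of its speed; a pose out of reach is approached as far as the arm can. A call is refused whole if a number of a shift passes 41.7 or a number of a turn 7.16, either way. A call with a gripper value outside its range is refused whole. The fingers move at their own pace and stop on an object; "newtons" is the grip in N (left out, the last holds). Time passes only in rows, so rows that do not move let the fingers close. It gives the time, the measured TCP pose, the force and the opening at its end, in the units of the state.
- manip.sense(): the state, without advancing time (a new reading comes with each control period).
- manip.snapshot(name): name is "scene" or "top" or "wrist"; returns the picture (480x640x3 uint8, red, green, blue); there is no depth.
- manip.calibration(name): a dict with "fx", "fy", "cx", "cy" (pixels), "cam_to_world" (4x4, takes a point from camera to world coordinates). Camera axes: x right, y down, z forward; pixel columns grow to the right and rows downward; lengths in m; the calibration is good to about 2 mm. A picture is of the moment at which its call begins: read the wrist's pose just before it. calibration takes no time and is no camera call; for the wrist camera it gives the pose at the moment of the call.
- manip.sign_off(): hands the job in, once; it reports no verdict.
The state is a dict: "t": time; "q": joint angles; "qd": joint speeds; "tau": joint torques, N m; "tcp_pos": TCP position; "tool_rot": TCP orientation; "force": force on the tool from outside, world axes, zero at the start; "ft_torque": the same for the moment, N m; "finger_gap": opening from 0.0 (shut) to 1.0 (fully open).
Only numpy, scipy, OpenCV 4.12 (cv2) and the standard library are available. Lean on these libraries where they do the work, as an engineer would, in place of code of your own. Each camera call takes 0.05 s, during which the arm holds its last target. There are 200 camera calls.

## Working session

There is one attempt and no reset: what is moved stays moved. The work goes in short steps, Python scripts to look and compute and a tool call to move; the robot and the scene stay as the last step left them, time stands still between calls to the robot, and variables do not carry over. Pictures are saved under pics/ and viewed, about 8 in all and at most 12, crops included, and the job is handed in when it is done.

Besides the shell and the picture viewer there is one more tool, called after "Call:" by a JSON object that holds its "api" and its "payload". send_rows: Moves the arm, as the interface text tells. Its arguments: {"type":"object","properties":{"motion":{"type":"array","items":{"type":"object","properties":{"gripper":{"type":"number"},"travel":{"type":"array","items":{"type":"number"}},"rotation":{"type":"array","items":{"type":"number"}}}}},"newtons":{"type":"number"}},"required":["motion"]}

```bash
ls; mkdir -p pics
python3 - <<'E'
from station import manip
import cv2,numpy as np
np.set_printoptions(precision=4,suppress=True)
s=manip.sense();print(s)
for n in("scene","top"):
    im=manip.snapshot(n);cv2.imwrite(f"pics/{n}0.png",im[:,:,::-1]);c=manip.calibration(n);print(n,c)
E
```

```text
pics
{'t': 0.0, 'q': array([ 1.0505,  0.5285,  1.4339,  0.    ,  1.1814, -0.1785]), 'qd': array([-0.0003,  0.0005,  0.001 , -0.0008,  0.0006,  0.0007]), 'tau': array([ -0.0022, -44.2361, -17.8023,  -0.0004,   0.0084,   0.    ]), 'tcp_pos': array([0.2091, 0.5882, 0.2303]), 'tool_rot': array([ 0.1701,  0.9854, -0.001 , -0.0004]), 'force': array([-0.0178,  0.4237, -0.0571]), 'ft_torque': array([-0.0034,  0.001 ,  0.0155]), 'finger_gap': 1.0044404771425932}
scene {'fx': 445.0783132741192, 'fy': 445.0783132741192, 'cx': 319.1496694976935, 'cy': 240.93098887250997, 'cam_to_world': array([[ 0.5238,  0.5145, -0.6789,  1.1637],
       [ 0.8515, -0.2965,  0.4324, -0.428 ],
       [ 0.0212, -0.8046, -0.5934,  0.5738],
       [ 0.    ,  0.    ,  0.    ,  1.    ]])}
top {'fx': 507.6389557967939, 'fy': 507.6389557967939, 'cx': 315.83334677659616, 'cy': 235.09918184237176, 'cam_to_world': array([[-0.0022, -0.9856,  0.1692,  0.3724],
       [-1.    ,  0.0024,  0.0009, -0.0533],
       [-0.0012, -0.1692, -0.9856,  1.3038],
       [ 0.    ,  0.    ,  0.    ,  1.    ]])}
```

View pics/top0.png

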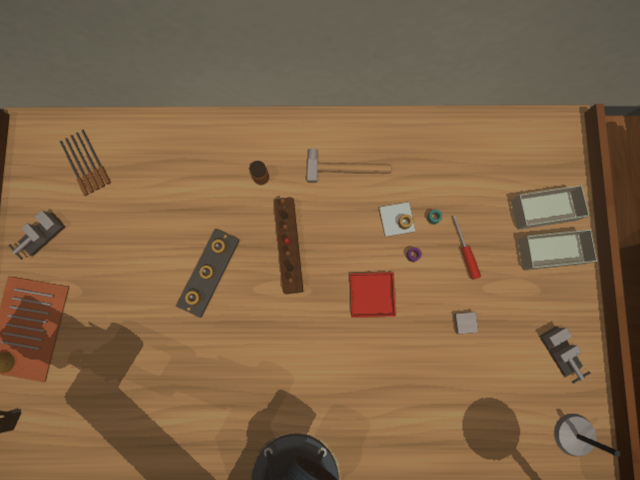

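View pics/scene0.png

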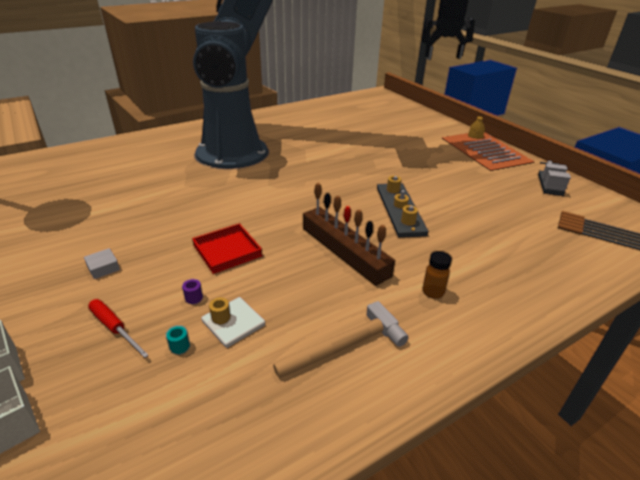

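Top view: the jig is at (207,272), with collars at (218,246), (206,272) and (192,298). The rack is at (288,245), tile (397,220), spare (405,222) and tray (372,294). The purple look-alike is at (414,254) and the turquoise one at (435,216). Scene view: the collars are at (395,185), (402,201) and (410,215), and the brass spare is at (220,311). I'll enlarge the collars next.

```bash
cat > h.py <<'E'
import numpy as np,cv2
from station import manip
def ray(n,u,v,c=None):
    c=c or manip.calibration(n);T=c["cam_to_world"]
    d=T[:3,:3]@np.array([(u-c["cx"])/c["fx"],(v-c["cy"])/c["fy"],1]);return T[:3,3],d
def onz(n,u,v,z,c=None):
    o,d=ray(n,u,v,c);return o+d*(z-o[2])/d[2]
def proj(n,p,c=None):
    c=c or manip.calibration(n);T=c["cam_to_world"]
    q=T[:3,:3].T@(np.asarray(p)-T[:3,3]);return np.array([c["fx"]*q[0]/q[2]+c["cx"],c["fy"]*q[1]/q[2]+c["cy"]])
E
python3 - <<'E'
from h import *
np.set_printoptions(precision=4,suppress=True)
t=cv2.imread("pics/top0.png");s=cv2.imread("pics/scene0.png")
r=lambda im,x,y,w,h,W,H:cv2.resize(im[y:y+h,x:x+w],(W,H),interpolation=cv2.INTER_CUBIC)
a=np.hstack([r(t,170,222,80,100,400,300*5//3//1) [:300] if 0 else r(t,170,225,80,95,253,300),r(s,370,165,70,80,263,300),r(t,370,190,84,90,280,300)])
cv2.imwrite("pics/crop1.png",a[:, :800])
for n,u,v,z in [("jig c",207,272.5,.016),("short?218",218,246,.05),("206",206,272,.05),("192",192,298,.05),("spare",405,222,.046),("tray",372,294,.02)]:
    print(n,onz("top",u,v,z))
# jig by dark mask
def blob(m,lo,hi):
    k,l,st,ce=cv2.connectedComponentsWithStats(m.astype(np.uint8)); return [(i,st[i],ce[i]) for i in range(1,k) if lo<st[i][4]<hi],l
hsv=cv2.cvtColor(t,cv2.COLOR_BGR2HSV)
m=(hsv[...,1]<70)&(hsv[...,2]<110);m[:220]=0;m[320:]=0;m[:,:165]=0;m[:,250:]=0
ys,xs=np.where(m);print("jig",cv2.minAreaRect(np.c_[xs,ys].astype(np.int32)))
m=(hsv[...,0]<8)&(hsv[...,1]>180)&(hsv[...,2]>80);m[:,:340]=0;m[:,400:]=0
ys,xs=np.where(m);R=cv2.minAreaRect(np.c_[xs,ys].astype(np.int32));print("tray",R,onz("top",*R[0],.022))
m=(hsv[...,2]<90);m[:190]=0;m[300:]=0;m[:,:270]=0;m[:,305:]=0
ys,xs=np.where(m);R=cv2.minAreaRect(np.c_[xs,ys].astype(np.int32));print("rack",R)
E
```

```text
jig c [0.4977 0.2247 0.016 ]
short?218 [0.5606 0.1922 0.05  ]
206 [0.4956 0.2199 0.05  ]
192 [0.4317 0.2521 0.05  ]
spare [ 0.6214 -0.2774  0.046 ]
tray [ 0.4421 -0.1932  0.02  ]
jig ((207.30001831054688, 272.4000244140625), (25.93838882446289, 86.31221771240234), 26.56505012512207)
tray ((372.1691589355469, 294.5678405761719), (43.118587493896484, 43.451690673828125), 87.87889862060547) [ 0.4406 -0.1933  0.022 ]
rack ((287.8470458984375, 245.34054565429688), (94.84015655517578, 20.57754898071289), 84.0684814453125)
```

View pics/crop1.png

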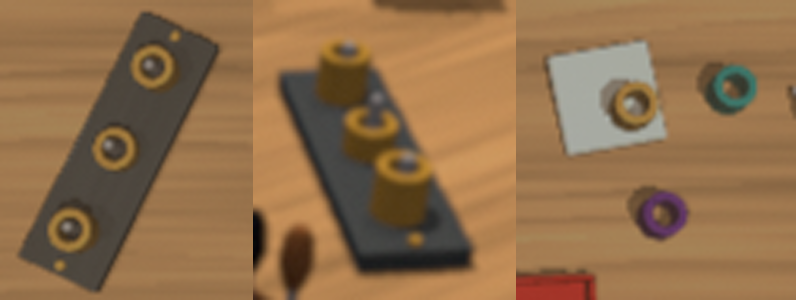

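The short collar is the middle one on pin1: its top sits lowest and its pin stands out most, at top-view px (206,272). The full-height collars are at (218,246) and (192,298). The spare is the brass collar on the white tile at (405,222). The turquoise (435,216) and purple (414,254) rings are the decoys. I'm moving above pin1.

Call:
{"api": "send_rows", "payload": {"motion": [{"gripper": 85, "travel": [-33, -20.5, 0], "rotation": [0, 0, 0]}, {"gripper": 85, "travel": [-33, -20.5, 0], "rotation": [0, 0, 0]}, {"gripper": 85, "travel": [-33, -20.5, 0], "rotation": [0, 0, 0]}, {"gripper": 85, "travel": [-33, -20.5, 0], "rotation": [0, 0, 0]}, {"gripper": 85, "travel": [-33, -20.5, 0], "rotation": [0, 0, 0]}, {"gripper": 85, "travel": [-33, -20.5, 0], "rotation": [0, 0, 0]}, {"gripper": 85, "travel": [-33, -20.5, 0], "rotation": [0, 0, 0]}, {"gripper": 85, "travel": [-33, -20.5, 0], "rotation": [0, 0, 0]}, {"gripper": 85, "travel": [-33, -20.5, 0], "rotation": [0, 0, 0]}, {"gripper": 85, "travel": [-33, -20.5, 0], "rotation": [0, 0, 0]}, {"gripper": 85, "travel": [-32, -21.5, 15], "rotation": [0, 0, 2.5]}, {"gripper": 85, "travel": [-32, -21.5, 15], "rotation": [0, 0, 2.9]}], "newtons": 40}}

```text
t: 1.1
tcp_pos: [0.498, 0.2207, 0.2017]
tool_rot: [0.217, 0.976, 0.001, 0.001]
force: [1.2, 0.7, -0.6]
finger_gap: 0.996
```

Call:
{"api": "send_rows", "payload": {"motion": [{"gripper": 85, "travel": [0, 0, 15], "rotation": [0, 0, 0]}, {"gripper": 85, "travel": [0, 0, 0], "rotation": [0, 0, 0]}, {"gripper": 85, "travel": [0, 0, 0], "rotation": [0, 0, 0]}]}}

```text
t: 1.35
tcp_pos: [0.4952, 0.2217, 0.1853]
tool_rot: [0.217, 0.976, -0.001, -0.002]
force: [-0.6, 0.2, -0.4]
finger_gap: 0.999
```

Run:
```python
from h import *
np.set_printoptions(precision=4,suppress=True)
s=manip.sense();c=manip.calibration("wrist");im=manip.snapshot("wrist");cv2.imwrite("pics/w1.png",im[:,:,::-1])
print(s["tcp_pos"],s["tool_rot"],c, s["t"])
for p in [(206,271.9,.038),(218.3,246,.05),(191.8,297.6,.05)]:
    w=onz("top",*p);print(w,proj("wrist",w,c))
```

```text
[0.4952 0.2217 0.1853] [ 0.2168  0.9762 -0.0006 -0.0017] {'fx': 348.9888340823908, 'fy': 348.9888340823908, 'cx': 320.48206973449095, 'cy': 245.2117977948683, 'cam_to_world': array([[ 0.4241,  0.8666,  0.2631,  0.4278],
       [ 0.9056, -0.4056, -0.1238,  0.2534],
       [-0.0006,  0.2907, -0.9568,  0.3287],
       [ 0.    ,  0.    ,  0.    ,  1.    ]])} 1.35
[0.4971 0.2225 0.038 ] [322.3534 231.2839]
[0.5606 0.1914 0.05  ] [320.9162 312.0502]
[0.4327 0.2526 0.05  ] [322.5166 145.6738]
```

View pics/w1.png

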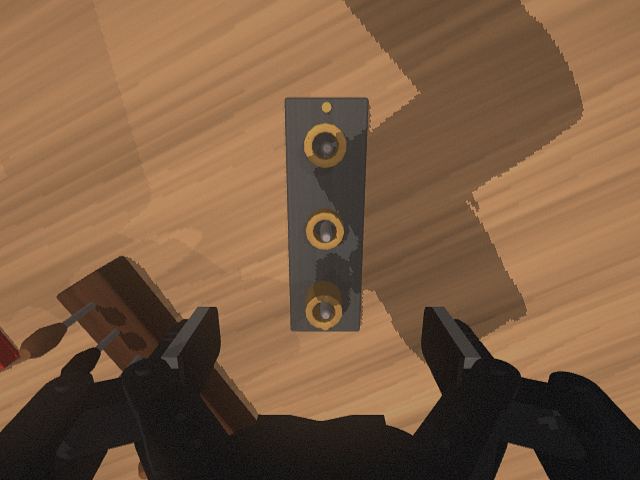

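The wrist view shows the jig lined up with the tool. The short collar is at (325,231) and the good ones at (326,146) and (324,312). Both views agree within 3 mm, so I'm descending and gripping.

Call:
{"api": "send_rows", "payload": {"motion": [{"gripper": 85, "travel": [-1.6, 3.3, 30], "rotation": [0, 0, 0]}, {"gripper": 85, "travel": [0, 0, 35], "rotation": [0, 0, 0]}, {"gripper": 75, "travel": [0, 0, 35], "rotation": [0, 0, 0]}, {"gripper": 65, "travel": [0, 0, 30], "rotation": [0, 0, 0]}, {"gripper": 60, "travel": [0, 0, 20], "rotation": [0, 0, 0]}, {"gripper": 60, "travel": [0, 0, 10], "rotation": [0, 0, 0]}, {"gripper": 60, "travel": [0, 0, 5], "rotation": [0, 0, 0]}, {"gripper": 60, "travel": [0, 0, 0], "rotation": [0, 0, 0]}, {"gripper": 60, "travel": [0, 0, 0], "rotation": [0, 0, 0]}]}}

```text
t: 2.15
tcp_pos: [0.4998, 0.2253, 0.0225]
tool_rot: [0.216, 0.976, 0.001, 0.001]
force: [-0.1, 0.6, 0.4]
finger_gap: 0.697
```

Call:
{"api": "send_rows", "payload": {"motion": [{"gripper": 50, "travel": [0, 0, 2.5], "rotation": [0, 0, 0]}, {"gripper": 42, "travel": [0, 0, 0], "rotation": [0, 0, 0]}, {"gripper": 30, "travel": [0, 0, 0], "rotation": [0, 0, 0]}, {"gripper": 25, "travel": [0, 0, 0], "rotation": [0, 0, 0]}, {"gripper": 25, "travel": [0, 0, 0], "rotation": [0, 0, 0]}, {"gripper": 25, "travel": [0, 0, 0], "rotation": [0, 0, 0]}, {"gripper": 25, "travel": [0, 0, 0], "rotation": [0, 0, 0]}]}}

```text
t: 2.73
tcp_pos: [0.4996, 0.2246, 0.0201]
tool_rot: [0.216, 0.976, 0.0, 0.001]
force: [-0.3, 0.6, 4.8]
finger_gap: 0.381
```

Call:
{"api": "send_rows", "payload": {"motion": [{"gripper": 25, "travel": [0, 0, -8], "rotation": [0, 0, 0]}, {"gripper": 25, "travel": [0, 0, -15], "rotation": [0, 0, 0]}, {"gripper": 25, "travel": [0, 0, -25], "rotation": [0, 0, 0]}, {"gripper": 25, "travel": [0, 0, -30], "rotation": [0, 0, 0]}, {"gripper": 25, "travel": [0, 0, -30], "rotation": [0, 0, 0]}, {"gripper": 25, "travel": [0, 0, -30], "rotation": [0, 0, 0]}, {"gripper": 25, "travel": [0, 0, -30], "rotation": [0, 0, 0]}, {"gripper": 25, "travel": [0, 0, -20], "rotation": [0, 0, 0]}, {"gripper": 25, "travel": [0, 0, -5], "rotation": [0, 0, 0]}, {"gripper": 25, "travel": [0, 0, 0], "rotation": [0, 0, 0]}, {"gripper": 25, "travel": [0, 0, 0], "rotation": [0, 0, 0]}]}}

```text
t: 3.65
tcp_pos: [0.4982, 0.2242, 0.2112]
tool_rot: [0.216, 0.976, -0.0, -0.001]
force: [1.1, 0.5, -1.3]
finger_gap: 0.377
```

Run:
```python
from h import *
np.set_printoptions(precision=4,suppress=True)
s=manip.sense();c=manip.calibration("wrist");im=manip.snapshot("wrist");im=np.ascontiguousarray(im[:,:,::-1]);cv2.imwrite("pics/w2raw.png",im)
t=manip.snapshot("top")[:,:,::-1];cv2.imwrite("pics/top1.png",t)
print({k:s[k] for k in("tcp_pos","tool_rot","force","finger_gap","t")})
print(c["cam_to_world"])
a=np.hstack([cv2.resize(im,(480,360)),cv2.resize(t[220:320,165:255],(320,360),interpolation=cv2.INTER_CUBIC)])
cv2.imwrite("pics/w2.png",a)
```

```text
{'tcp_pos': array([0.4982, 0.2242, 0.2112]), 'tool_rot': array([ 0.2164,  0.9763, -0.0003, -0.0006]), 'force': array([ 1.0978,  0.5066, -1.2543]), 'finger_gap': 0.3773184706166212, 't': 3.65}
[[ 0.4232  0.8663  0.2654  0.4305]
 [ 0.906  -0.4048 -0.1235  0.2558]
 [ 0.0004  0.2927 -0.9562  0.3544]
 [ 0.      0.      0.      1.    ]]
```

View pics/w2.png

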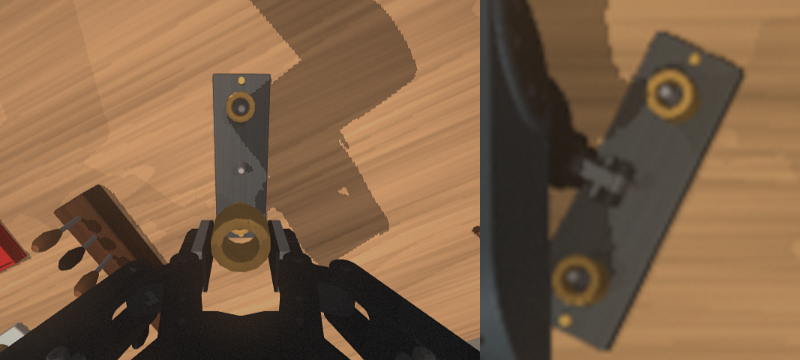

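The short collar is held and pin1 is bare, with its tip at wrist px ≈(321,227). I'm carrying it high over the rack to the tray.

Call:
{"api": "send_rows", "payload": {"motion": [{"gripper": 25, "travel": [-6, -18, 0], "rotation": [0, 0, 0]}, {"gripper": 25, "travel": [-11, -36, 0], "rotation": [0, 0, 0]}, {"gripper": 25, "travel": [-11, -36, 0], "rotation": [0, 0, 0]}, {"gripper": 25, "travel": [-11, -36, 0], "rotation": [0, 0, 0]}, {"gripper": 25, "travel": [-11, -36, 0], "rotation": [0, 0, 0]}, {"gripper": 25, "travel": [-11, -36, 0], "rotation": [0, 0, 0]}, {"gripper": 25, "travel": [-11, -36, 0], "rotation": [0, 0, 0]}, {"gripper": 25, "travel": [-11, -36, 0], "rotation": [0, 0, 0]}, {"gripper": 25, "travel": [-11, -36, 0], "rotation": [0, 0, 0]}, {"gripper": 25, "travel": [-11, -36, 0], "rotation": [0, 0, 0]}, {"gripper": 25, "travel": [-11, -36, 0], "rotation": [0, 0, 0]}, {"gripper": 25, "travel": [-8, -24, 0], "rotation": [0, 0, 0]}]}}

```text
t: 4.75
tcp_pos: [0.4404, -0.1951, 0.2103]
tool_rot: [0.217, 0.976, 0.0, -0.001]
force: [0.7, 0.2, -0.7]
finger_gap: 0.377
```

Call:
{"api": "send_rows", "payload": {"motion": [{"gripper": 25, "travel": [0, 0, 20], "rotation": [0, 0, 0]}, {"gripper": 25, "travel": [0, 0, 35], "rotation": [0, 0, 0]}, {"gripper": 25, "travel": [0, 0, 35], "rotation": [0, 0, 0]}, {"gripper": 25, "travel": [0, 0, 35], "rotation": [0, 0, 0]}, {"gripper": 25, "travel": [0, 0, 25], "rotation": [0, 0, 0]}, {"gripper": 25, "travel": [0, 0, 0], "rotation": [0, 0, 0]}, {"gripper": 25, "travel": [0, 0, 0], "rotation": [0, 0, 0]}]}}

```text
t: 5.33
tcp_pos: [0.4401, -0.1912, 0.0599]
tool_rot: [0.216, 0.976, 0.001, -0.003]
force: [-0.1, 0.2, -1.1]
finger_gap: 0.377
```

Run:
```python
from h import *
np.set_printoptions(precision=4,suppress=True)
s=manip.sense()
print({k:s[k] for k in("tcp_pos","tool_rot","force","finger_gap","t")})
# pin1 from w2raw (cam pose as printed)
c=manip.calibration("wrist");c["cam_to_world"]=np.array([[.4232,.8663,.2654,.4305],[.906,-.4048,-.1235,.2558],[.0004,.2927,-.9562,.3544],[0,0,0,1]])
im=cv2.imread("pics/w2raw.png");g=cv2.cvtColor(im,cv2.COLOR_BGR2GRAY)[210:245,300:345]
print(g[::3,::3])
for u,v in [(321.3,226.7)]: print("pin1 wrist",onz("wrist",u,v,.056,c))
# jig plate outline in the wrist view: width edges at row 226
print(g[17])
print("top jig c",onz("top",207.3,272.4,.016)); print("rack",onz("top",287.85,245.3,.045))
# spare ring in top0
t=cv2.imread("pics/top0.png");h=cv2.cvtColor(t,cv2.COLOR_BGR2HSV)
m=(h[...,0]>12)&(h[...,0]<28)&(h[...,1]>110);m[:212]=0;m[234:]=0;m[:,:392]=0;m[:,414:]=0
ys,xs=np.where(m);print("spare px",xs.min(),xs.max(),ys.min(),ys.max(),xs.mean(),ys.mean(),onz("top",405,221.5,.046))
for u,v in((435,216),(414,254)):print(onz("top",u,v,.03))
```

```text
{'tcp_pos': array([ 0.4401, -0.1912,  0.0599]), 'tool_rot': array([ 0.2164,  0.9763,  0.0013, -0.0028]), 'force': array([-0.1386,  0.2021, -1.0565]), 'finger_gap': 0.3769200338818696, 't': 5.3333}
[[ 84  89  87  86  84  84  88  82  84  83  83  89  84  84  63]
 [ 87  88  83  84  86  87  83  83  81  84  84  86  85  82  86]
 [ 84  87  85  81  83  87  88  85  75  84  84  84  83  85  83]
 [ 87  87  86  86  83  79  89  84  75  59  62  88  83  84  85]
 [ 81  86  87  85  82  81  86  95  73  56  63  58  88  86  86]
 [ 84  89  84  82  75  79 112 160 115  61  58  63  57  83  84]
 [ 85  85  82  79  77  81 149 162 168  70  61  60  67  84  84]
 [ 84  87  86  84  82  80  78 135  73  83  88  86  81  85  81]
 [ 84  86  82  84  80  81  86  85  80  81  84  86  81  84  83]
 [ 85  86  84  82  81  83  85  82  80  83  86  84  84  83  79]
 [ 84  85  82  77  82  83  82  81  84  80  82  83  85  85  83]
 [ 84  85  82  85  81  84  85  82  83  82  82  87  83  83  86]]
pin1 wrist [0.4982 0.2251 0.056 ]
[ 87  86  89  86  87  85  88  85  85  73  76  77  74  79  78  80  87 105
 138 167 162 164 160 161 168  90  83  62  61  55  57  60  64  59  58  58
  56  66  86  85  85  84  84  84  84]
top jig c [0.4979 0.224  0.016 ]
rack [0.5627 0.018  0.045 ]
spare px 398 413 212 233 405.97872340425533 221.5177304964539 [ 0.6226 -0.2775  0.046 ]
[ 0.64   -0.3576  0.03  ]
[ 0.542  -0.3004  0.03  ]
```

Call:
{"api": "send_rows", "payload": {"motion": [{"gripper": 25, "travel": [0, 0, 20], "rotation": [0, 0, 0]}, {"gripper": 25, "travel": [0, 0, 15], "rotation": [0, 0, 0]}, {"gripper": 25, "travel": [0, 0, 9], "rotation": [0, 0, 0]}, {"gripper": 25, "travel": [0, 0, 4], "rotation": [0, 0, 0]}, {"gripper": 25, "travel": [0, 0, 0], "rotation": [0, 0, 0]}, {"gripper": 25, "travel": [0, 0, 0], "rotation": [0, 0, 0]}, {"gripper": 36, "travel": [0, 0, 0], "rotation": [0, 0, 0]}, {"gripper": 44, "travel": [0, 0, 0], "rotation": [0, 0, 0]}, {"gripper": 48, "travel": [0, 0, 0], "rotation": [0, 0, 0]}, {"gripper": 48, "travel": [0, 0, 0], "rotation": [0, 0, 0]}]}}

```text
t: 6.17
tcp_pos: [0.4419, -0.1925, 0.0143]
tool_rot: [0.216, 0.976, -0.0, 0.0]
force: [-0.4, -1.1, 0.2]
finger_gap: 0.56
```

Call:
{"api": "send_rows", "payload": {"motion": [{"gripper": 48, "travel": [0, 0, -15], "rotation": [0, 0, 0]}, {"gripper": 48, "travel": [0, 0, -30], "rotation": [0, 0, 0]}, {"gripper": 48, "travel": [0, 0, -35], "rotation": [0, 0, 0]}, {"gripper": 60, "travel": [0, 0, -35], "rotation": [0, 0, 0]}, {"gripper": 85, "travel": [-20, 0, -30], "rotation": [0, 0, 0]}, {"gripper": 85, "travel": [-35, 0, -15], "rotation": [0, 0, 0]}, {"gripper": 85, "travel": [-38, 0, 0], "rotation": [0, 0, 0]}, {"gripper": 85, "travel": [-38, -1, 0], "rotation": [0, 0, 0]}, {"gripper": 85, "travel": [-38, 0, 0], "rotation": [0, 0, 0]}, {"gripper": 85, "travel": [-30, 0, 0], "rotation": [0, 0, 0]}, {"gripper": 85, "travel": [0, 0, 0], "rotation": [0, 0, 0]}, {"gripper": 85, "travel": [0, 0, 0], "rotation": [0, 0, 0]}]}}

```text
t: 7.17
tcp_pos: [0.6221, -0.2775, 0.1731]
tool_rot: [0.216, 0.976, 0.0, -0.0]
force: [-1.4, 0.6, -0.6]
finger_gap: 0.994
```

Run:
```python
from h import *
np.set_printoptions(precision=4,suppress=True)
s=manip.sense();c=manip.calibration("wrist");im=np.ascontiguousarray(manip.snapshot("wrist")[:,:,::-1]);cv2.imwrite("pics/w3.png",im)
print({k:s[k] for k in("tcp_pos","tool_rot","force","finger_gap","t")})
print(repr(c["cam_to_world"]))
pr=onz("top",405,221.5,.046);print("prior px",proj("wrist",pr,c))
h=cv2.cvtColor(im,cv2.COLOR_BGR2HSV);u0,v0=proj("wrist",pr,c).astype(int)
print(h[v0-30:v0+31:4,u0-30:u0+31:4,1])
```

```text
{'tcp_pos': array([ 0.6221, -0.2775,  0.1731]), 'tool_rot': array([ 0.2162,  0.9763,  0.    , -0.0002]), 'force': array([-1.4394,  0.6208, -0.5766]), 'finger_gap': 0.994245415293476, 't': 7.1667}
array([[ 0.4229,  0.8662,  0.2662,  0.5543],
       [ 0.9062, -0.4047, -0.1229, -0.246 ],
       [ 0.0013,  0.2933, -0.956 ,  0.3162],
       [ 0.    ,  0.    ,  0.    ,  1.    ]])
prior px [320.56   236.1438]
[[127 120 122  47  26  11  14  13   9  14   9   9   6  30  19  28]
 [124 118  44  17  11   9  12  12  13   8  11  14  11  11  11  14]
 [ 49  28  12  13  12  68 132 126 117 120  30  11  11  11  13  11]
 [ 17  11  17  16 151 119 120 123 120 121 113  57  53  12  12  11]
 [ 11  14  14  54 125 144 140 141 146 149 134 104  45  47   9   9]
 [ 14  13  17 126 147 147 151 156 148 149 143 136  78  40  51   9]
 [ 12  19  30 153 150 152  43  48  29  22 149 144 121  42  43  11]
 [ 49  31  26 147 148  47  45  45  27  30  95 147 148  46  45  12]
 [126  43  27 149 155 133  52  48   9  77 125 146 147  45  44  15]
 [121 126  36 150 147 119 128 121 126 119 127 146 149  45  45  14]
 [127 121 127 152 151 122 119 135 133 125 144 148 146  47  28  14]
 [120 122 123  95 151 153 142 132 129 147 148 151  47  33  15  17]
 [122 126 127 123  60 152 150 148 153 148 152  11  14  17  16  13]
 [122 127 124 122 123  23  24  72  90  85  46  46  44  14  14  16]
 [123 122 119 125 122 128  46  41  47  46  44  45  47  46  45  46]
 [120 123 124 123 121 123  53  45  47  47  49  45  48  47  44  47]]
```

View pics/w3.png

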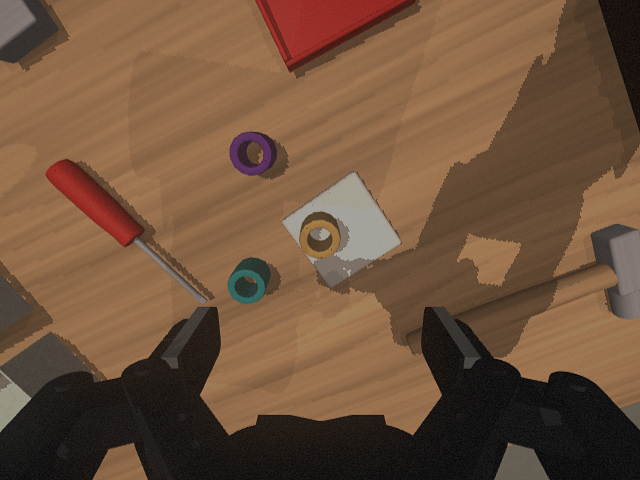

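The wrist view shows the brass spare on the white tile, ring centre ≈(320,238). The purple ring is at (253,153) and the turquoise at (250,280), both clear of the fingers' path. I'm descending with the jaws narrowed.

Call:
{"api": "send_rows", "payload": {"motion": [{"gripper": 60, "travel": [-1.5, 0, 20], "rotation": [0, 0, 0]}, {"gripper": 58, "travel": [0, 0, 30], "rotation": [0, 0, 0]}, {"gripper": 58, "travel": [0, 0, 30], "rotation": [0, 0, 0]}, {"gripper": 58, "travel": [0, 0, 0], "rotation": [0, 0, 0]}, {"gripper": 58, "travel": [0, 0, 25], "rotation": [0, 0, 0]}, {"gripper": 58, "travel": [0, 0, 20], "rotation": [0, 0, 0]}, {"gripper": 58, "travel": [0, 0, 15], "rotation": [0, 0, 0]}, {"gripper": 58, "travel": [0, 0, 9], "rotation": [0, 0, 0]}, {"gripper": 58, "travel": [0, 0, 2], "rotation": [0, 0, 0]}, {"gripper": 58, "travel": [0, 0, 0], "rotation": [0, 0, 0]}, {"gripper": 58, "travel": [0, 0, 0], "rotation": [0, 0, 0]}]}}

```text
t: 8.13
tcp_pos: [0.6236, -0.2783, 0.0241]
tool_rot: [0.216, 0.976, -0.0, 0.001]
force: [0.2, -0.4, 0.1]
finger_gap: 0.678
```

Call:
{"api": "send_rows", "payload": {"motion": [{"gripper": 48, "travel": [0, 0, 0], "rotation": [0, 0, 0]}, {"gripper": 40, "travel": [0, 0, 0], "rotation": [0, 0, 0]}, {"gripper": 30, "travel": [0, 0, 0], "rotation": [0, 0, 0]}, {"gripper": 25, "travel": [0, 0, 0], "rotation": [0, 0, 0]}, {"gripper": 25, "travel": [0, 0, 0], "rotation": [0, 0, 0]}, {"gripper": 25, "travel": [0, 0, 0], "rotation": [0, 0, 0]}, {"gripper": 25, "travel": [0, 0, 0], "rotation": [0, 0, 0]}], "newtons": 50}}

```text
t: 8.72
tcp_pos: [0.6236, -0.2783, 0.0243]
tool_rot: [0.216, 0.976, -0.0, 0.001]
force: [-0.7, 0.1, 6.3]
finger_gap: 0.386
```

Call:
{"api": "send_rows", "payload": {"motion": [{"gripper": 25, "travel": [0, 0, -8], "rotation": [0, 0, 0]}, {"gripper": 25, "travel": [0, 0, -15], "rotation": [0, 0, 0]}, {"gripper": 25, "travel": [0, 0, -25], "rotation": [0, 0, 0]}, {"gripper": 25, "travel": [0, 0, -30], "rotation": [0, 0, 0]}, {"gripper": 25, "travel": [0, 0, -30], "rotation": [0, 0, 0]}, {"gripper": 25, "travel": [0, 0, -30], "rotation": [0, 0, 0]}, {"gripper": 25, "travel": [0, 0, -25], "rotation": [0, 0, 0]}, {"gripper": 25, "travel": [0, 0, -12], "rotation": [0, 0, 0]}, {"gripper": 25, "travel": [0, 0, -5], "rotation": [0, 0, 0]}, {"gripper": 25, "travel": [0, 0, 0], "rotation": [0, 0, 0]}, {"gripper": 25, "travel": [0, 0, 0], "rotation": [0, 0, 0]}]}}

```text
t: 9.63
tcp_pos: [0.622, -0.2773, 0.2015]
tool_rot: [0.216, 0.976, 0.0, -0.001]
force: [-0.4, 0.5, -2.4]
finger_gap: 0.388
```

Run:
```python
from h import *
np.set_printoptions(precision=4,suppress=True)
s=manip.sense();im=np.ascontiguousarray(manip.snapshot("wrist")[:,:,::-1]);sc=manip.snapshot("scene")[:,:,::-1]
print({k:s[k] for k in("tcp_pos","tool_rot","force","finger_gap","t")})
cv2.imwrite("pics/w4.png",np.hstack([im[160:460,170:470],cv2.resize(sc[170:370,150:450],(450,300))]))
```

```text
{'tcp_pos': array([ 0.622 , -0.2773,  0.2015]), 'tool_rot': array([ 0.2163,  0.9763,  0.0005, -0.0013]), 'force': array([-0.38  ,  0.5157, -2.432 ]), 'finger_gap': 0.3882509743903529, 't': 9.6333}
```

View pics/w4.png

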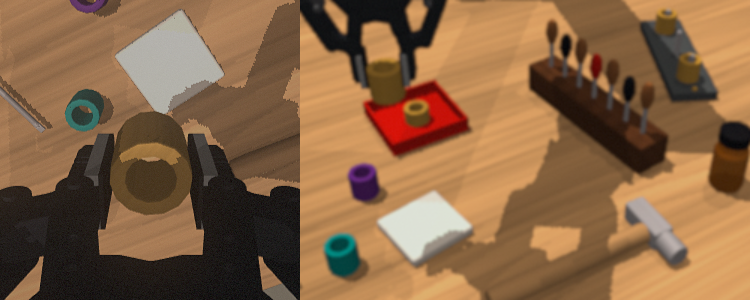

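The spare is gripped upright, the short collar lies in the tray, and pin1 is free. I'm crossing over the rack with the collar's mid height at about 0.206 m.

Call:
{"api": "send_rows", "payload": {"motion": [{"gripper": 25, "travel": [8, 10, 0], "rotation": [0, 0, 0]}, {"gripper": 25, "travel": [16, 20, 0], "rotation": [0, 0, 0]}, {"gripper": 25, "travel": [22, 27, 0], "rotation": [0, 0, 0]}, {"gripper": 25, "travel": [22, 27, 0], "rotation": [0, 0, 0]}, {"gripper": 25, "travel": [22, 27, 0], "rotation": [0, 0, 0]}, {"gripper": 25, "travel": [22, 27, 0], "rotation": [0, 0, 0]}, {"gripper": 25, "travel": [22, 27, 0], "rotation": [0, 0, 0]}, {"gripper": 25, "travel": [22, 27, 0], "rotation": [0, 0, 0]}, {"gripper": 25, "travel": [22, 27, 0], "rotation": [0, 0, 0]}, {"gripper": 25, "travel": [22, 27, 0], "rotation": [0, 0, 0]}, {"gripper": 25, "travel": [22, 27, 0], "rotation": [0, 0, 0]}, {"gripper": 25, "travel": [22, 27, 0], "rotation": [0, 0, 0]}]}}

```text
t: 10.73
tcp_pos: [0.5264, 0.0993, 0.2019]
tool_rot: [0.216, 0.976, -0.0, -0.001]
force: [0.2, 0.5, -0.5]
finger_gap: 0.381
```

Call:
{"api": "send_rows", "payload": {"motion": [{"gripper": 25, "travel": [22, 27, 0], "rotation": [0, 0, 0]}, {"gripper": 25, "travel": [22, 27, 0], "rotation": [0, 0, 0]}, {"gripper": 25, "travel": [20, 25, 0], "rotation": [0, 0, 0]}, {"gripper": 25, "travel": [12, 16, 0], "rotation": [0, 0, 0]}, {"gripper": 25, "travel": [5, 7, 0], "rotation": [0, 0, 0]}, {"gripper": 25, "travel": [0, 0, 0], "rotation": [0, 0, 0]}, {"gripper": 25, "travel": [0, 0, 0], "rotation": [0, 0, 0]}, {"gripper": 25, "travel": [0, 0, 0], "rotation": [0, 0, 0]}]}}

```text
t: 11.4
tcp_pos: [0.4982, 0.2227, 0.2025]
tool_rot: [0.217, 0.976, -0.0, -0.0]
force: [0.0, 0.4, -0.9]
finger_gap: 0.381
```

Call:
{"api": "send_rows", "payload": {"motion": [{"gripper": 25, "travel": [0, 1, 15], "rotation": [0, 0, 0]}, {"gripper": 25, "travel": [0, 0, 25], "rotation": [0, 0, 0]}, {"gripper": 25, "travel": [0, 0, 25], "rotation": [0, 0, 0]}, {"gripper": 25, "travel": [0, 0, 20], "rotation": [0, 0, 0]}, {"gripper": 25, "travel": [0, 0, 12], "rotation": [0, 0, 0]}, {"gripper": 25, "travel": [0, 0, 5], "rotation": [0, 0, 0]}, {"gripper": 25, "travel": [0, 0, 0], "rotation": [0, 0, 0]}, {"gripper": 25, "travel": [0, 0, 0], "rotation": [0, 0, 0]}, {"gripper": 25, "travel": [0, 0, 0], "rotation": [0, 0, 0]}]}}

```text
t: 12.15
tcp_pos: [0.4996, 0.2243, 0.1018]
tool_rot: [0.217, 0.976, 0.0, 0.001]
force: [0.0, 1.4, -1.0]
finger_gap: 0.383
```

Run:
```python
from h import *
np.set_printoptions(precision=4,suppress=True)
s=manip.sense();c=manip.calibration("wrist");im=np.ascontiguousarray(manip.snapshot("wrist")[:,:,::-1]);sc=manip.snapshot("scene")[:,:,::-1]
print({k:s[k] for k in("tcp_pos","tool_rot","force","finger_gap","t")})
cv2.imwrite("pics/w5r.png",im);cv2.imwrite("pics/s5r.png",sc)
p=s["tcp_pos"]; zt=p[2]+.0047+.017
for nm,cc,r in(("top outer",zt,17),("top bore",zt,10)):
    q=np.array([proj("wrist",[p[0]+r/1e3*np.cos(a),p[1]+r/1e3*np.sin(a),cc],c) for a in np.linspace(0,6.28,40)])
    print(nm,q.min(0),q.max(0)); cv2.polylines(im,[q.astype(np.int32)],True,(0,255,0),1)
pin=[.498,.2245,.056]
sc=np.ascontiguousarray(sc)
print("pin tip px",proj("scene",pin),"collar bottom c px",proj("scene",[p[0],p[1],zt-.034]))
a=cv2.resize(sc[150:250,350:450],(300,300),interpolation=cv2.INTER_CUBIC)
cv2.imwrite("pics/w5.png",np.hstack([im[150:450,170:470],a]))
```

```text
{'tcp_pos': array([0.4996, 0.2243, 0.1018]), 'tool_rot': array([0.2167, 0.9762, 0.0004, 0.001 ]), 'force': array([ 0.0248,  1.3783, -1.0163]), 'finger_gap': 0.383452432121758, 't': 12.15}
top outer [277.4665 296.984 ] [363.3877 372.5299]
top bore [295.1939 313.4591] [345.7047 357.8589]
pin tip px [402.8912 189.9268] collar bottom c px [405.2384 177.5179]
```

View pics/w5.png

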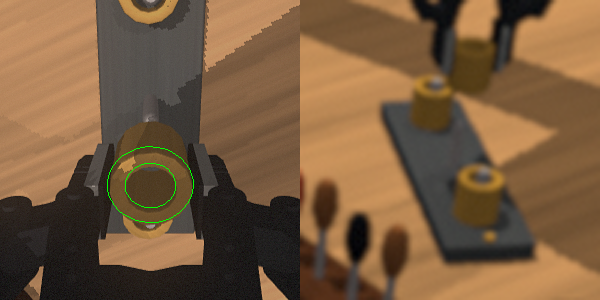

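The green overlay (predicted collar top) matches the ring in the wrist crop, centre ≈(150,187), within about 1 mm. In the scene view the collar hangs over pin1 between the two good collars, with no slip. I'm going down the last 23 mm.

Call:
{"api": "send_rows", "payload": {"motion": [{"gripper": 25, "travel": [1.5, -0.5, 6], "rotation": [0, 0, 0]}, {"gripper": 25, "travel": [0, 0, 8], "rotation": [0, 0, 0]}, {"gripper": 25, "travel": [0, 0, 6], "rotation": [0, 0, 0]}, {"gripper": 25, "travel": [0, 0, 3.5], "rotation": [0, 0, 0]}, {"gripper": 25, "travel": [0, 0, 0], "rotation": [0, 0, 0]}, {"gripper": 25, "travel": [0, 0, 0], "rotation": [0, 0, 0]}, {"gripper": 25, "travel": [0, 0, 0], "rotation": [0, 0, 0]}, {"gripper": 25, "travel": [0, 0, 0], "rotation": [0, 0, 0]}, {"gripper": 25, "travel": [0, 0, 0], "rotation": [0, 0, 0]}]}}

```text
t: 13.0
tcp_pos: [0.4972, 0.2249, 0.0776]
tool_rot: [0.216, 0.976, 0.0, 0.0]
force: [0.5, -0.3, -1.6]
finger_gap: 0.384
```

Run:
```python
from h import *
np.set_printoptions(precision=4,suppress=True)
s=manip.sense();c=manip.calibration("wrist");im=np.ascontiguousarray(manip.snapshot("wrist")[:,:,::-1]);sc=np.ascontiguousarray(manip.snapshot("scene")[:,:,::-1])
print({k:s[k] for k in("tcp_pos","tool_rot","qd","force","finger_gap","t")})
p=s["tcp_pos"]
print("tip",proj("scene",[.498,.2245,.056]),"bottom",proj("scene",[p[0],p[1],p[2]+.0047-.017]),"pin base",proj("scene",[.498,.2245,.016]))
cv2.imwrite("pics/w6.png",np.hstack([cv2.resize(im[100:450,150:500],(400,400)),cv2.resize(sc[155:235,365:445],(400,400),interpolation=cv2.INTER_CUBIC)]))
```

```text
{'tcp_pos': array([0.4972, 0.2249, 0.0776]), 'tool_rot': array([0.2163, 0.9763, 0.0001, 0.0003]), 'qd': array([ 0.0001, -0.0012,  0.    ,  0.0014,  0.0015, -0.0017]), 'force': array([ 0.4597, -0.2888, -1.5777]), 'finger_gap': 0.3844856739740963, 't': 13.0}
tip [402.8912 189.9268] bottom [403.3453 186.2658] pin base [400.6702 204.512 ]
```

View pics/w6.png

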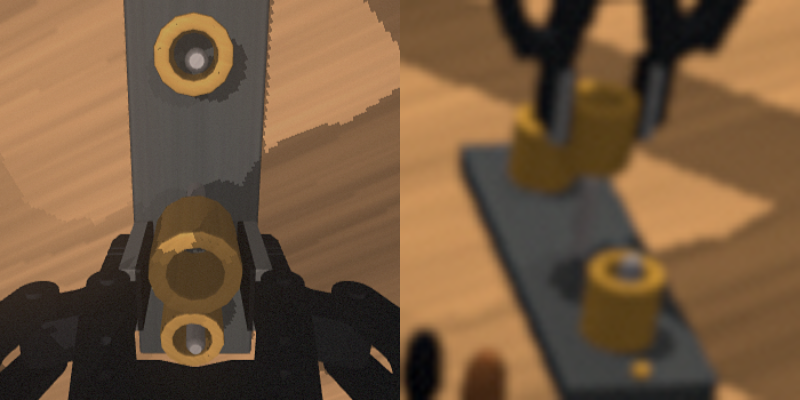

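Run:
```python
from h import *
np.set_printoptions(precision=4,suppress=True)
p=np.array([.4972,.2249,.0776]);c=manip.calibration("wrist")
a=onz("wrist",321.5,153.4,.056,c);b=onz("wrist",320.6,400.1,.056,c);print("pins",a,b,np.linalg.norm(a-b),"pin1 mid",(a+b)/2)
# wrist crop: collar top ring outer x 149..243, bore centre (195,275)
u=150+196*.875;v=100+275*.875;print("collar top c by wrist",onz("wrist",u,v,p[2]+.0047+.017,c),"pred",proj("wrist",p+[0,0,.0217],c),(u,v))
d=np.array([.906,-.423,0])*.07;P=np.array([.498,.2245,.056])
print("scene pin2 pred",proj("scene",P+d),"seen",(365+(630-400)/5,155+264/5));print("mid pred",proj("scene",p+[0,0,.0047]))
m=cv2.imread("pics/w6.png")
h=cv2.cvtColor(m,cv2.COLOR_BGR2HSV)
for y in(110,130,150,310,330): 
    r=h[y,400:];xs=np.where((r[:,1]>170)&(r[:,2]<160)&(r[:,0]>10))[0]; print(y,xs.min() if len(xs) else 0,[ (g[0],g[-1]) for g in np.split(xs,np.where(np.diff(xs)>2)[0]+1)])
```

```text
pins [0.4356 0.2542 0.056 ] [0.5591 0.1961 0.056 ] 0.1364623139631808 pin1 mid [0.4974 0.2252 0.056 ]
collar top c by wrist [0.4991 0.2244 0.0993] pred [320.4822 336.2894] (321.5, 340.625)
scene pin2 pred [411.254  205.7372] seen (411.0, 207.8)
mid pred [404.3141 179.7818]
110 128 [(np.int64(128), np.int64(134)), (np.int64(177), np.int64(237))]
130 118 [(np.int64(118), np.int64(142)), (np.int64(175), np.int64(233))]
150 117 [(np.int64(117), np.int64(154)), (np.int64(167), np.int64(226))]
310 188 [(np.int64(188), np.int64(253))]
330 187 [(np.int64(187), np.int64(248))]
```

Call:
{"api": "send_rows", "payload": {"motion": [{"gripper": 25, "travel": [1, 0, 0], "rotation": [0, 0, 0]}, {"gripper": 25, "travel": [0, 0, 0], "rotation": [0, 0, 0]}, {"gripper": 25, "travel": [0, 0, 0], "rotation": [0, 0, 0]}, {"gripper": 25, "travel": [0, 0, 0], "rotation": [0, 0, 0]}, {"gripper": 25, "travel": [0, 0, 0], "rotation": [0, 0, 0]}, {"gripper": 25, "travel": [0, 0, 0], "rotation": [0, 0, 0]}, {"gripper": 25, "travel": [0, 0, 0], "rotation": [0, 0, 0]}, {"gripper": 25, "travel": [0, 0, 0], "rotation": [0, 0, 0]}]}}

```text
t: 13.77
tcp_pos: [0.4961, 0.2253, 0.0773]
tool_rot: [0.216, 0.976, -0.0, -0.0]
force: [0.3, 0.6, -2.8]
finger_gap: 0.383
```

Run:
```python
from station import manip
import numpy as np
s=manip.sense();print(s["tcp_pos"],s["finger_gap"],s["force"],abs(s["qd"]).max())
if abs(s["tcp_pos"]-[.4966,.2255,.0776]).max()<.002: print(manip.sign_off())
```

```text
[0.49607906 0.22525672 0.07729894] 0.38343629566929954 [ 0.34794829  0.63208819 -2.84776009] 0.0012808833686162686
the job is handed in; nothing more can be done
None
```

The job is handed in at about 13.8 s. The short collar was on pin1, the middle pin. I lifted it off and released it in the red tray, then took the brass spare from the tile and carried it over the rack with its middle at about 0.206 m. The arm is still holding it upright over pin1.

- **Position:** the last reading put the tool at (0.4961, 0.2253, 0.0773). That puts the lower end about 9 mm above the pin's tip. The grip is stable and the joint speeds are practically zero.
- **Centring:** the two views differ by up to 2 mm. The wrist view put the collar about 2 mm off along the row, and the scene view about 1 px (2 mm) off across it. I split the wrist figure with a 1 mm shift along the row and took no picture after that, but both should be inside the 5 mm allowed.
- **Other objects:** the short collar was seen in the tray after I lifted the spare, and both good collars were on their pins in the last pictures. I did not measure the jar, hammer, screwdriver or block again; the fingers' planned paths kept clear of them.
- **Contact:** I saw 5–6 N of vertical force while the fingers closed on each collar. The rack crossing showed none.

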